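# Index the coated tube and hold the thickness gauge on its marked spot

### The arm

A 6-joint arm with a two-finger parallel gripper is mounted at the origin on a cart in front of the work surface, level with it; the furniture and walls round the work are solid. World frame = base frame: x ahead of the robot, y to its left, z up, the work surface at z = 0. Lengths are in m, angles in rad, forces in N, time in s.
With the tool pointing down it reaches from about 0.25 to 0.775 m from the base axis. Payload 4 kg.
Tool frame: the origin (TCP) lies at the centre of the arm's flange, where the gripper is bolted on; the fingertips stand 199 mm ahead of it and the grasp point (between the pads) lies 180 mm ahead of it (robot.tcp_to_tips is the distance from the TCP to the fingertips, in m); z points along the fingers, y is the line along which they close (so a half turn about z gives the same grasp; the last joint's range is limited). The gripper opens to 94 mm and grips with 3 to 60 N. Pads are 16 mm wide; open, the fingers measure 119 mm over their backs; the gripper's body (75 mm by 177 mm) begins 78 mm behind the grasp point.
Start: joints at [-1.352, 0.087, 1.371, -0, 1.684, -0.103], TCP at [0.174, -0.522, 0.405] pointing down, gripper open.
Joint ranges: [-3.1, 3.1], [-0.76, 2.03], [0.27, 2.55], [-1.08, 4.22], [0.17, 2.65], [-2.57, 2.57]. Speed limits (rad/s): [2.79, 2.79, 3.14, 3.14, 3.14, 3.14].

### API

Orientations are given as [roll, pitch, yaw] about the fixed x, y, z axes, in that order (R = Rz(yaw) Ry(pitch) Rx(roll)).
In Python, from bench import telemetry, snapshot, ticket, robot gives the robot as it stands.
- The arm moves only by the tool apply_moves, never from a script. Its argument "moves" is a list that holds one entry, the list of rows, each a list of 5 numbers: the shift along the tool's x, y, z in units of 50 mm (1.0 is 50 mm), then the turn about the tool's z in units of 10 degrees (1.0 is 10 degrees), then the closure, from 0 (fully open) to 1 (shut). A call has 1 to 10 rows; each row is the pose to reach, as a shift and turn from the pose commanded when the call began, along the tool's axes at that moment; what a row does not reach only later rows make up. A row lasts 1/8 s, in which the tool goes at most 62.5 mm and 10.7 degrees, less where a joint would pass 70% of its speed; a pose out of reach is approached as far as the arm can. A call with a gripper value outside its range is refused whole. The fingers move at their own pace and stop on an object; the grip force is fixed at half the most. Time passes only in rows, so rows that repeat a pose let the fingers close. It gives the time, the measured TCP pose, the force, the opening and the grip force at its end, in the units of the state.
- telemetry.get_obs(): the state, without advancing time (a new reading comes with each control period).
- snapshot(name): name is "scene" or "top" or "wrist"; returns a dict with "image" (384x512x3 uint8, red, green, blue), "fovy" (degrees; the focal length in pixels is half the picture's height over the tangent of half this angle, whatever the lens; pixels are square), "cx", "cy" (the principal point, pixels), "R" (3x3) and "t" (3): a world point X has camera coordinates R X + t. Camera axes: x right, y down, z forward; pixel columns grow to the right and rows downward; lengths in m; the calibration is good to about 2 mm. A picture is of the moment at which its call begins. There is no depth.
- ticket.close_job(): hands the job in; it is judged then, once.
The state is a dict: "time": time; "joint_positions": joint angles; "qvel": joint speeds; "joint_torque": joint torques, N m; "tool_pos": TCP position; "ee_rot": TCP orientation; "wrist_force": force on the tool from outside, world axes, zero at the start; "wrist_torque": the same for the moment, N m; "width": finger opening in m; "finger_force": force on a finger pad.
Only numpy, scipy, OpenCV 4.12 (cv2) and the standard library are available. Lean on these libraries where they do the work, as an engineer would, in place of code of your own. Each camera call takes 0.05 s, during which the arm holds its last target. There are 200 camera calls.

### The job

Check the coating on the square tube clamped in the bench indexer: turn the spindle with the ball-knobbed lever that is there for it until the face with the drawn ring is uppermost and the detent has clicked in, then let go. Take the thickness gauge out of its leaning holder and set its spring nose down inside the ring with the gauge upright, pressing lightly so that the nose goes about half way in and never hard, and finish while still holding it there. Leave the other things on the bench where they are.

Things in the scene. Friction and masses are not known exactly. Their poses are not given: they have to be found in the camera images.
- indexer: Grey cast bench indexer, fixed: base 144 (x) x 130 (y) x 14 mm, bearing barrel of radius 32 mm. Origin: centre of the base's underside; x away from the robot, z up. Spindle axis level along y, 105 mm up. Along y: tube +60 to +160 mm, chuck (radius 36) +36 to +60, jaws to +79, index wheel (radius 32) -52 to -40, lever -66. Roller bracket on the robot's side, y -56 to -36, x -89 to -54, 118 mm tall.
- spindle (a joint): Angle of spindle, tube, index wheel and lever (rad); 0: the ringed face is uppermost. Turns both ways about the indexer's +y; positive takes the side facing the robot upward and the top away from the robot. A spring roller clicks in every 45 degrees (0.785) and pulls in from up to 20 degrees away; leaving a detent takes 3 to 4 N at the knob. Starts at -1.571 (ring faces the robot) or -0.785.
- knob (a point): Centre of the black ball knob (26 mm diameter) on the lever's 9 mm round rod, 65 mm from the spindle axis, in the plane y = -66 mm of the indexer. At spindle 0 it is 46 mm beyond the axis (seen from the robot) and 46 mm above it, at -0.785 straight above the axis, at -1.571 46 mm to the robot's side and 46 mm above. Its axes turn with the spindle.
- spot (a point): Centre of the thin pale ring (inner diameter 20 mm) drawn on one face of the dark coated square tube (40 x 40 mm, 100 mm long), on the face's centre line, 55 mm from the chuck, 45 mm from the free end, 20 mm from the spindle axis. z points square out of the face, y along the spindle axis. With this face uppermost it lies 125 mm above the bench.
- gauge: Pen-shaped coating thickness gauge, loose, about 0.13 kg: grey case 30 (x) x 22 (y) x 105 mm (z), small display on its -x side. Origin: centre of the case's lower end; z runs up to its top. Below it a collar (radius 9 mm) to z = -6 mm, then the spring nose. Starts nose down in the leaning holder, z 0 to 40 mm in the pocket, the upper 65 mm free to grasp across the 22 mm; draw it out along its z.
- nose (a joint): How far the gauge's spring nose is pushed in (m): 0 free, 0.008 fully in. The spring needs 1.2 N to start and rises by 0.35 N per mm (2.6 N half way, 4.0 N fully in).
- tip (a point): Centre of the flat end of the gauge's round nose (10 mm diameter); z as the gauge's. With the nose free it is 18 mm below the gauge's origin, 12 mm below the collar.
- holder: Black gauge holder, fixed: base 100 x 70 x 12 mm, pocket (outside 41 x 33 mm, 1.3 mm play round the gauge) leaning 15 degrees, its top toward the holder's -x, which faces roughly to the robot; the mouth is 74 mm above the bench. Origin 6 mm from the base's centre, underneath; z up.
- post (a point): Fixed obstacle: on the bench, middle of the front face (toward the robot) of the pair of timber posts of the shelf frame, together 100 mm wide (y) and 50 mm deep, rising higher than the robot reaches. A rail at 570 mm height runs to the left (+y) from them. Keep the arm and the gripper clear when passing.
- oil_bottle: Bystander: small yellow bottle with nozzle, 36 mm diameter, 107 mm tall, standing; origin under its base.
- pliers: Bystander: needle-nose pliers, 171 x 41 x 14 mm, lying; origin under the middle.
- screwdriver: Bystander: flat screwdriver, 177 mm long, handle 26 mm, lying; origin under the middle.
- chuck_key: Bystander: steel T-handled chuck key, 56 x 70 x 16 mm, lying; origin under the middle.
- masking_roll: Bystander: roll of masking tape lying flat, 86 mm diameter, 19 mm high; origin under its centre.
Mind the look-alikes: they are no part of the job. There is more than one size of the gauge; the job needs the larger.

How it is judged:
On the way, in this order (a step that is already met when the one before it is completed fails the run):
1. the spindle stands in the detent with the ringed face uppermost (within 4 degrees) and the arm has let go of the indexer (value of joint spindle between -0.07 and 0.07 rad and contact force between each of the arm, the fingers and indexer below 0.2 N and velocity of joint spindle between -0.2 and 0.2 rad/s), for 0.3 s.
2. the gauge is held in the fingers, drawn clear of its holder (height (world z) of tip above 0.07 m and contact force between the fingers and gauge above 1 N and contact force between gauge and holder below 0.05 N), for 0.2 s.
At the end, for the whole second after the job is handed in: Still held in the fingers, the gauge is at rest, upright within 6 degrees, off its holder; its nose is within 5.5 mm of the ring's centre, pushed in 1.5 to 6.8 mm with 0.8 to 6 N; the spindle is within 4 degrees of the ring-up detent and the indexer is not touched (value of joint spindle between -0.07 and 0.07 rad and value of joint nose between 0.0015 and 0.0068 m and contact force between gauge and indexer between 0.8 and 6 N and horizontal distance between tip and spot below 0.0055 m and distance between tip and spot below 0.007 m and angle between gauge's own z axis and vertical below 0.105 rad and angle between the z axis of gauge and the z axis of spot, either way round below 0.13 rad and contact force between the fingers and gauge above 1 N and contact force between gauge and holder below 0.05 N and contact force between each of the arm, the fingers and indexer below 0.2 N and linear speed of gauge below 0.015 m/s); the arm keeps its last pose, push and grip.
It fails at once if the gauge is pushed hard on the tube (over 12 N) (contact force between gauge and indexer above 12 N).
It fails at once if one of the bystanders is moved by more than 30 mm (distance of any of oil_bottle, pliers, screwdriver, chuck_key, masking_roll from where it was at the start of the episode above 0.03 m).
It also fails if it takes over 67 s, if anything falls off the work surface, if the arm or the gripper's body presses on something with over 40 N, if the wrist force passes 120 N, or if a joint passes its speed limit or range.

## Working session

There is one attempt and no reset: what is moved stays moved. The work goes in short steps, Python scripts to look and compute and a tool call to move; the robot and the scene stay as the last step left them, time stands still between calls to the robot, and variables do not carry over. Pictures are saved under pics/ and viewed, at most 10 in all, crops included, and the job is handed in when it is done.

Besides the shell and the picture viewer there is one more tool, called as name(argument=value, ...), one argument or row to a line, values as JSON. apply_moves: Moves the arm, as the interface text tells. Its arguments: {"type":"object","properties":{"moves":{"type":"array","items":{"type":"array","items":{"type":"array","items":{"type":"number"}}}}},"required":["moves"]}

```bash
ls; mkdir -p pics
cat > h.py <<'E'
from bench import telemetry, snapshot, ticket, robot
import numpy as np, cv2
def snap(n,f):
    s=snapshot(n); cv2.imwrite(f'pics/{f}.png',s['image'][:,:,::-1]); 
    np.savez(f'pics/{f}.npz',**{k:np.array(v) for k,v in s.items()}); return s
def load(f): return dict(np.load(f'pics/{f}.npz'))
def K(s):
    f=s['image'].shape[0]/2/np.tan(np.radians(s['fovy'])/2); return f
def ray(s,u,v):
    f=K(s); d=np.array([(u-s['cx'])/f,(v-s['cy'])/f,1.]); R=np.array(s['R']);t=np.array(s['t'])
    return -R.T@t, R.T@d
def onz(s,u,v,z):
    o,d=ray(s,u,v); return o+d*(z-o[2])/d[2]
def proj(s,X):
    c=np.array(s['R'])@np.array(X)+s['t']; f=K(s); return c[0]/c[2]*f+s['cx'],c[1]/c[2]*f+s['cy']
def tri(*obs):
    A=np.zeros((3,3));b=np.zeros(3);L=[]
    for s,u,v in obs:
        o,d=ray(s,u,v); d=d/np.linalg.norm(d); P=np.eye(3)-np.outer(d,d); A+=P;b+=P@o; L.append((P,o))
    X=np.linalg.solve(A,b); return X,[float(np.linalg.norm(P@(X-o))) for P,o in L]
E
python3 - <<'E'
from h import *
a=snap('scene','s0');b=snap('top','t0');w=snap('wrist','w0')
for s in(a,b,w): print(s['fovy'],s['cx'],s['cy'],-np.array(s['R']).T@s['t'],np.array(s['R'])[2])
cv2.imwrite('pics/big_s.png',cv2.resize(a['image'][:,:,::-1],(800,600),interpolation=cv2.INTER_CUBIC))
cv2.imwrite('pics/big_t.png',cv2.resize(b['image'][:,:,::-1],(800,600),interpolation=cv2.INTER_CUBIC))
print(telemetry.get_obs())
E
```

```text
pics
56.447113542966335 250.73307629115777 195.62739759706258 [-0.04199891  1.08245974  0.9655701 ] [ 0.41820148 -0.66100532 -0.62304052]
53.66222128988249 261.5036553202698 182.28069870715504 [0.34209568 0.17712316 1.4541814 ] [ 0.13359423 -0.00747174 -0.99100795]
71.28177607969822 257.4205916109448 187.8055931801318 [ 0.24227072 -0.4995726   0.38408329] [-0.23483589 -0.07633293 -0.96903322]
{'time': 0.15, 'joint_positions': array([-1.35210481e+00,  8.77882574e-02,  1.37185040e+00,  1.17000003e-05,
        1.68362656e+00, -1.03078658e-01]), 'qvel': array([-0.00013541, -0.00131886, -0.00389519,  0.00046816,  0.00081724,
        0.00078911]), 'joint_torque': array([ 1.63502358e-03, -3.40642977e+01, -3.02792609e+01,  7.18565402e-02,
        3.05497739e-02, -1.13648900e-04]), 'tool_pos': array([ 0.17392642, -0.52169075,  0.4037999 ]), 'ee_rot': array([-3.13993016e+00, -1.83666458e-04,  3.21771329e-01]), 'wrist_force': array([-0.22278764, -0.83915119,  0.06798015]), 'wrist_torque': array([ 0.00842081, -0.03359758, -0.03021009]), 'finger_force': 0.0, 'width': 0.0938672359046538}
```

View pics/big_s.png

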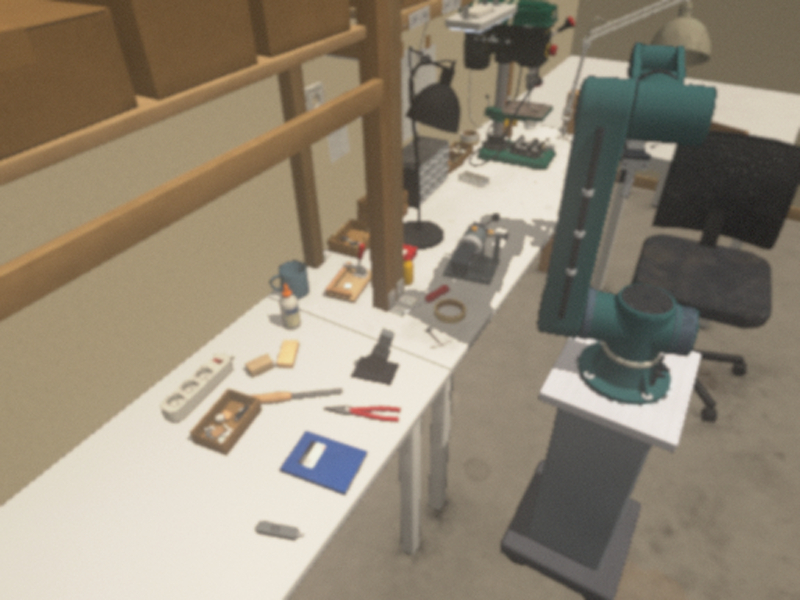

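View pics/big_t.png

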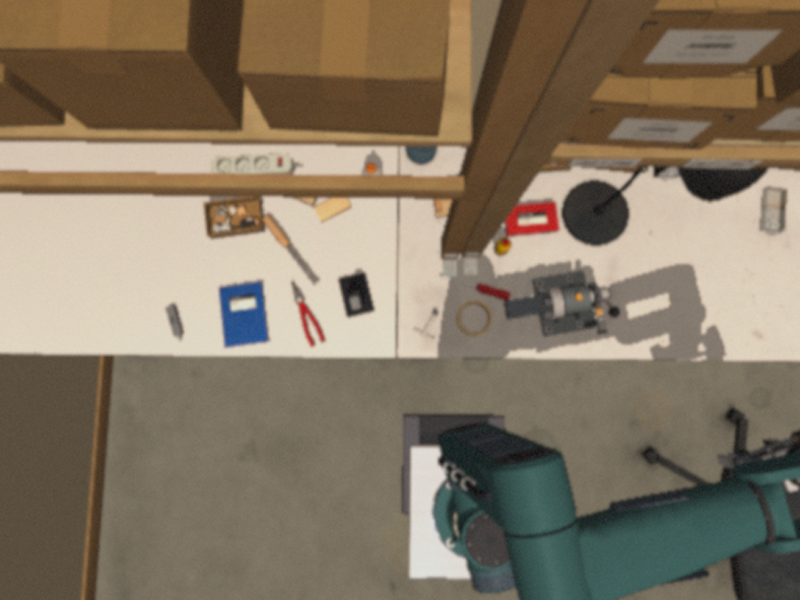

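The scene view shows the indexer at about (480,250), the leaning holder with the gauge at (378,358) and a small gauge lying flat at (278,530). In the top view they are the indexer (568,305) with the knob at (613,312), the tube (522,305), the holder (356,293) and the posts (470,240).

Gauge candidates, by top-view pixel: the upright one in the holder (356,293), and the look-alike lying at (175,320). I choose the one in the holder. Knob candidates: the black ball at (613,312) and the orange dot at (580,296). I choose the black one.

Run:
```python
from h import *
t=load('t0');s=load('s0');k=.64
for n,u,v,z in [('knobtop',613,312,.16),('tube end',505,306,.12),('barrel',568,303,.13),('base TL',540,276,.014),('base BR',600,334,.014),('base TR',590,272,.014),('base BL',546,338,.014),('holder',356,293,.0),('h TL',340,277,.012),('h TR',365,272,.012),('h BR',374,309,.012),('h BL',347,317,.012),('small gauge',175,320,.01),('post',460,255,.0),('postR',485,255,0)]:
    print(n,onz(t,u*k,v*k,z).round(3))
a=t['image'][150:225,200:420,::-1]; b=s['image'][125:250,215:340,::-1]
a=cv2.resize(a,(800,273),interpolation=cv2.INTER_CUBIC); b=cv2.resize(b,(327,327),interpolation=cv2.INTER_CUBIC)
o=np.zeros((600,800,3),np.uint8); o[:273]=a; o[273:600,:327]=b
w=load('w0')['image'][:,:,::-1]; o[280:280+318,340:340+424]=cv2.resize(w,(424,318)); cv2.imwrite('pics/c1.png',o)
```

```text
knobtop [ 0.462 -0.282  0.16 ]
tube end [ 0.476 -0.052  0.12 ]
barrel [ 0.484 -0.192  0.13 ]
base TL [ 0.562 -0.157  0.014]
base BR [ 0.422 -0.3    0.014]
base TR [ 0.574 -0.28   0.014]
base BL [ 0.41  -0.169  0.014]
holder [0.516 0.296 0.   ]
h TL [0.554 0.335 0.012]
h TR [0.567 0.274 0.012]
h BR [0.476 0.25  0.012]
h BL [0.455 0.315 0.012]
small gauge [0.443 0.733 0.01 ]
post [0.615 0.039 0.   ]
postR [ 0.616 -0.023  0.   ]
```

View pics/c1.png

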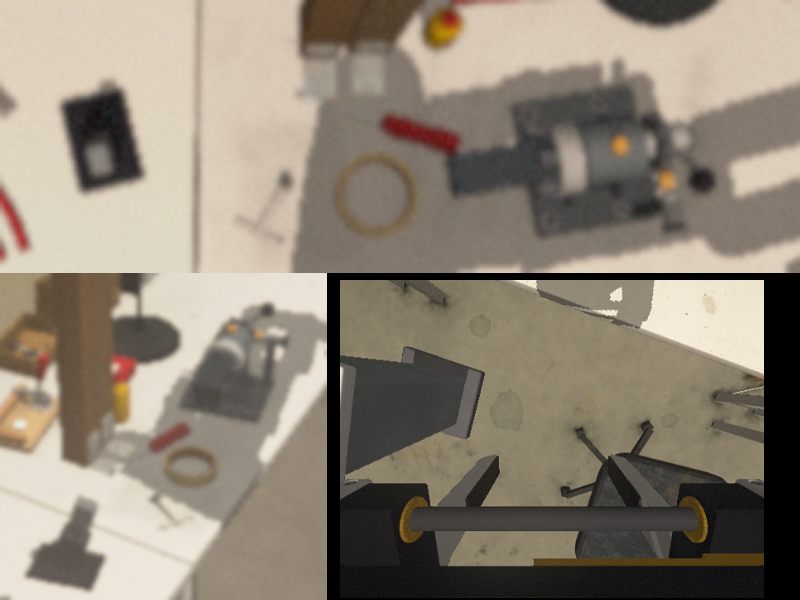

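The crop shows the black knob at (702,180) and the orange oiler caps, and the tube's top face has no ring. The spindle is therefore probably at -1.571. The gauge stands in the black holder at (100,150). I'll move closer for a wrist view.

apply_moves(
  moves=[
    [[1, -0.6, 0, 0.3, 1], [2, -1.2, 0, 0.6, 1], [3, -1.9, 0, 0.9, 1], [4, -2.5, 0, 1.2, 1], [5.2, -3.16, 0, 1.24, 1], [5.2, -3.16, 0, 1.24, 1], [5.2, -3.16, 0, 1.24, 1]],
  ],
)

```text
time: 1.02
tool_pos: [0.3707, -0.2896, 0.4044]
ee_rot: [3.141, 0.001, 0.107]
wrist_force: [-1.0, -0.0, 0.7]
width: 0.0276
finger_force: 0.0
```

Run:
```python
from h import *
w=snap('wrist','w1'); cv2.imwrite('pics/w1b.png',cv2.resize(w['image'][:,:,::-1],(800,600),interpolation=cv2.INTER_CUBIC))
o=telemetry.get_obs(); print(o['time'],o['tool_pos'],o['ee_rot'],o['width'])
```

```text
1.075 [ 0.37022756 -0.29019906  0.40445257] [3.14132353e+00 9.16336090e-04 1.04802427e-01] 0.023554941248946224
```

View pics/w1b.png

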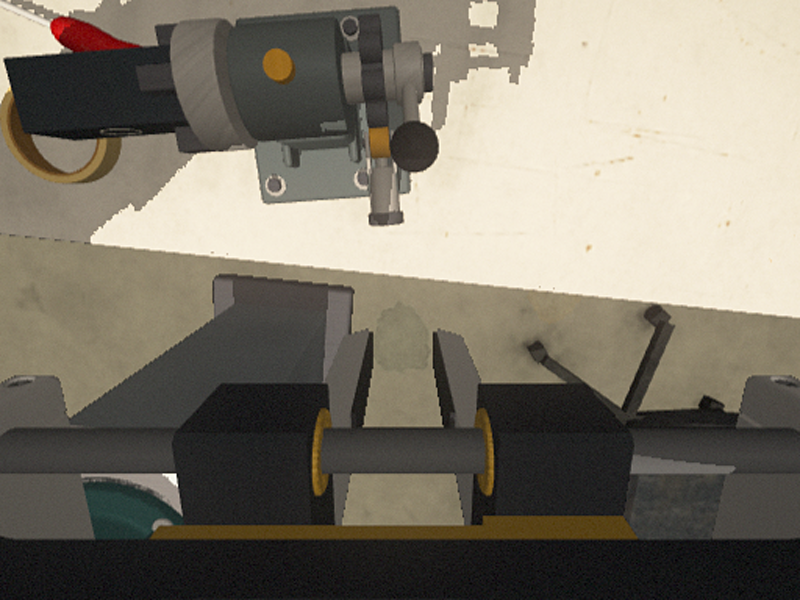

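The wrist view shows the knob at (414,146) on the robot's side and the ring edge-on at (122,131). That puts the spindle at -1.571. I'll work out the indexer pose next.

Run:
```python
from h import *
w=load('w1');t=load('t0');k=.64
kn=onz(w,414*k,146*k,.151);print('knob',kn, proj(t,kn), tri((w,414*k,146*k),(t,393,199.5)))
# base corner front-left top, front right, back-right
for p in [(262,203),(411,192),(400,8)]: print('base',onz(w,p[0]*k,p[1]*k,.014))
print('ring',onz(w,122*k,131*k,.105))
for p in [(4,56),(20,135),(172,130)]: print('tube',p,onz(w,p[0]*k,p[1]*k,.125 if p[1]<100 else .085))
# tube top robot-side edge & free-end
print('tubetop',onz(w,4*k,58*k,.125),onz(w,20*k,132*k,.125),onz(w,180*k,126*k,.125))
```

```text
knob [ 0.46351256 -0.28655583  0.151     ] (np.float64(392.69161709926595), np.float64(199.5794201262617)) (array([ 0.46336507, -0.28649982,  0.15417013]), [0.00013985887145612826, 0.00013985887145612992])
base [ 0.41544498 -0.16324754  0.014     ]
base [ 0.43840533 -0.29062604  0.014     ]
base [ 0.57590078 -0.26655646  0.014     ]
ring [ 0.45702413 -0.10407493  0.105     ]
tube (4, 56) [ 0.48881222 -0.05350327  0.125     ]
tube (20, 135) [ 0.44819324 -0.0228204   0.085     ]
tube (172, 130) [ 0.46229701 -0.12477652  0.085     ]
tubetop [ 0.4877829  -0.05337391  0.125     ] [ 0.44908074 -0.05766041  0.125     ] [ 0.46232268 -0.15050508  0.125     ]
```

apply_moves(
  moves=[
    [[0.55, 0.09, 0.4, -0.35, 1], [1.1, 0.18, 0.9, -0.35, 1], [1.1, 0.18, 1.25, -0.35, 1], [1.1, 0.18, 1.25, -0.35, 1]],
  ],
)

```text
time: 1.58
tool_pos: [0.4249, -0.2936, 0.3401]
ee_rot: [-3.138, 0.004, 0.164]
wrist_force: [-0.8, 0.7, -0.7]
width: 0.0004
finger_force: 0.0
```

apply_moves(
  moves=[
    [[0.25, 0, 0, 0, 1], [0.5, 0, 0, 0, 1], [0.7, 0, 0, 0, 1], [0.9, 0, 0, 0, 1], [1.1, 0, 0, 0, 1], [1.3, 0, 0, 0, 1], [1.5, 0, 0, 0, 1], [1.7, 0, 0, 0, 1], [1.85, 0, 0, 0, 1], [2.0, 0, 0, 0, 1]],
  ],
)

```text
time: 2.82
tool_pos: [0.5257, -0.276, 0.3419]
ee_rot: [-3.141, -0.001, 0.167]
wrist_force: [0.3, 0.8, -0.8]
width: 0.0003
finger_force: 0.0
```

Run:
```python
from h import *
w=snap('wrist','w2'); cv2.imwrite('pics/w2b.png',cv2.resize(w['image'][:,:,::-1],(640,480),interpolation=cv2.INTER_CUBIC))
o=telemetry.get_obs(); print(o['time'],o['tool_pos'],o['wrist_force'])
```

```text
2.875 [ 0.52624722 -0.2758644   0.34195297] [0.756755   0.57054761 0.43232737]
```

View pics/w2b.png

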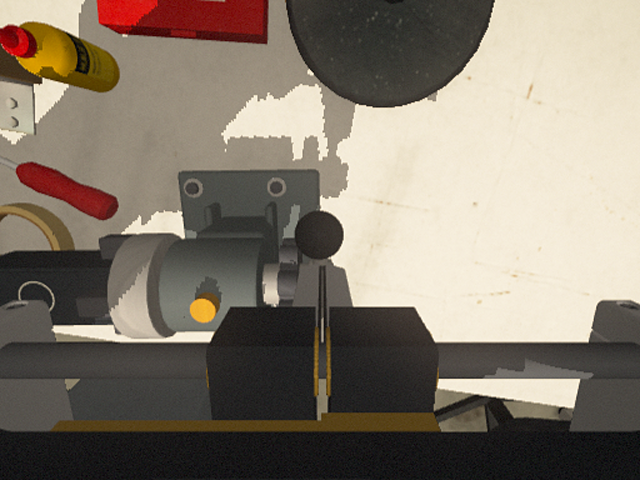

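The ring now faces up at (37,295) and the knob is on the far side at (319,235). I'll back off and look straight down to check the detent and measure the ring.

apply_moves(
  moves=[
    [[-0.5, 0, 0, 0, 1], [-0.8, 0, -0.4, 0, 1], [-1.2, 0, -1.2, 0, 1], [-1.38, -0.8, -1.6, 0, 1], [-1.38, -1.8, -1.6, 0, 1], [-1.38, -2.8, -1.6, 0, 1], [-1.38, -3.4, -1.6, 0, 0.5], [-1.38, -3.4, -1.6, 0, 0]],
  ],
)

```text
time: 3.88
tool_pos: [0.4281, -0.1186, 0.4245]
ee_rot: [3.139, -0.004, 0.169]
wrist_force: [0.6, -0.5, -0.3]
width: 0.0177
finger_force: 0.0
```

Run:
```python
from h import *
w=snap('wrist','w3'); cv2.imwrite('pics/w3b.png',cv2.resize(w['image'][:,:,::-1],(800,600),interpolation=cv2.INTER_CUBIC))
o=telemetry.get_obs(); print(o['time'],o['tool_pos'],o['ee_rot'])
```

```text
3.925 [ 0.42841267 -0.11964868  0.42399712] [ 3.13921776e+00 -2.97408596e-03  1.67766218e-01]
```

View pics/w3b.png

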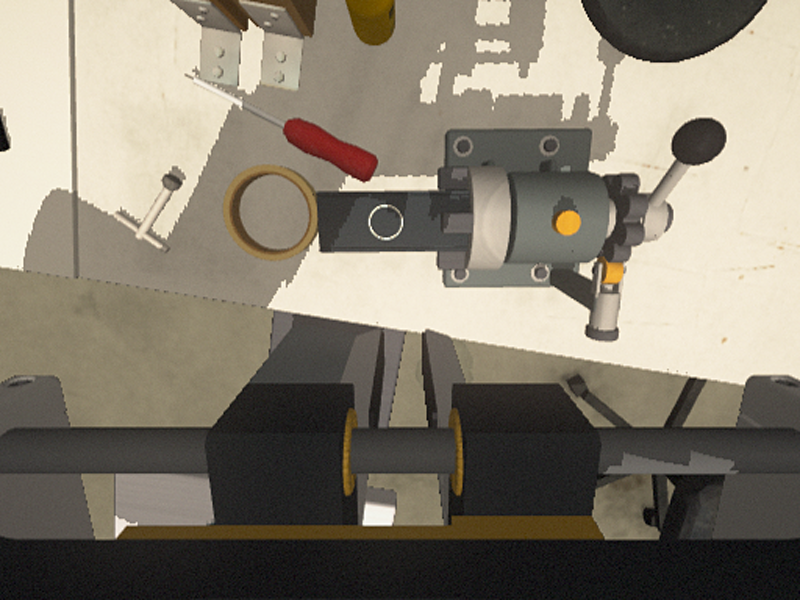

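Run:
```python
from h import *
w=load('w3');k=.64
im=w['image'];g=cv2.cvtColor(im,cv2.COLOR_RGB2GRAY)
m=np.zeros_like(g);x0,y0,x1,y1=228,122,266,160;m[y0:y1,x0:x1]=(g[y0:y1,x0:x1]>110)*255
ys,xs=np.nonzero(m);(u,v),ax,an=cv2.fitEllipse(np.c_[xs,ys].astype(np.float32));print(u,v,ax,len(xs))
sp=onz(w,u,v,.125);print('spot',sp)
kn=onz(w,698*k,141*k,.151);print('knob',kn)
for p in [(319,193),(320,250),(440,195),(438,250)]: print('tube',onz(w,p[0]*k,p[1]*k,.125))
for p in [(446,128),(592,130),(444,286)]: print('base',onz(w,p[0]*k,p[1]*k,.014))
for p in [(200,86),(300,89)]: print('bracket/post',onz(w,p[0]*k,p[1]*k,.0))
```

```text
246.64227294921875 135.39305114746094 (31.557416915893555, 33.486289978027344) 145
spot [ 0.48284762 -0.09930326  0.125     ]
knob [ 0.55396073 -0.27076422  0.151     ]
tube [ 0.48728633 -0.05483601  0.125     ]
tube [ 0.45035128 -0.0600037   0.125     ]
tube [ 0.4993172  -0.13271871  0.125     ]
tube [ 0.46370684 -0.13824677  0.125     ]
base [ 0.55643748 -0.13716008  0.014     ]
base [ 0.57648454 -0.2639439   0.014     ]
base [ 0.41652286 -0.16281693  0.014     ]
bracket/post [0.55592683 0.08365447 0.        ]
bracket/post [ 0.56847875 -0.00399798  0.        ]
```

apply_moves(
  moves=[
    [[0.1, -0.9, 0, 0, 0], [0.2, -1.9, 0, 0, 0], [0.4, -2.9, 0, 0, 0], [0.5, -3.9, 0, 0, 0], [0.6, -4.9, 0, 0, 0], [0.7, -5.9, 0, 0, 0], [0.8, -6.9, 0, -0.2, 0], [0.95, -7.75, 0, -0.25, 0], [0.95, -7.75, 0, -0.25, 0], [0.95, -7.75, 0, -0.25, 0]],
  ],
)

```text
time: 5.18
tool_pos: [0.4122, 0.2692, 0.4222]
ee_rot: [3.141, -0.0, 0.209]
wrist_force: [-0.2, -0.3, 0.6]
width: 0.0943
finger_force: 0.0
```

Run:
```python
from h import *
w=snap('wrist','w4'); cv2.imwrite('pics/w4b.png',cv2.resize(w['image'][:,:,::-1],(800,600),interpolation=cv2.INTER_CUBIC))
o=telemetry.get_obs(); print(o['time'],o['tool_pos'],o['ee_rot'])
```

```text
5.225 [0.4120653  0.26884112 0.42229783] [ 3.14085878e+00 -2.38740087e-04  2.08069904e-01]
```

View pics/w4b.png

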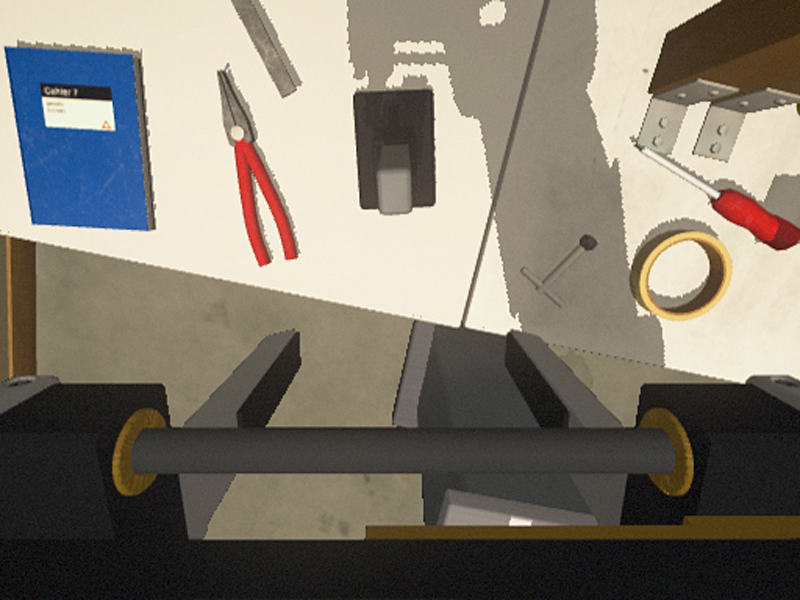

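The wrist view shows the gauge in the holder, its top near edge at (378–411,213) and the pocket entry at about v=145. The gripper is well aligned with it.

Run:
```python
from h import *
w=load('w4');k=.64
P=lambda u,v,z: onz(w,u*k,v*k,z).round(4)
print('cam',(-w['R'].T@w['t']).round(3))
for z in(.133,.137,.141): print(z,P(378,213,z),P(411,213,z))
print('entry',P(380,145,.079),P(410,145,.079))
for p in [(355,92),(434,90),(435,206),(360,207)]: print('base',P(*p,.012))
c=w['image'][80:145,220:285,::-1]; cv2.imwrite('pics/c4.png',cv2.resize(c,(585,585),interpolation=cv2.INTER_CUBIC))
```

```text
cam [0.483 0.283 0.403]
0.133 [0.4637 0.2948 0.133 ] [0.4681 0.2744 0.133 ]
0.137 [0.464  0.2947 0.137 ] [0.4683 0.2745 0.137 ]
0.141 [0.4643 0.2945 0.141 ] [0.4685 0.2746 0.141 ]
entry [0.5083 0.3052 0.079 ] [0.5129 0.2837 0.079 ]
base [0.5514 0.339  0.012 ]
base [0.567  0.2731 0.012 ]
base [0.4723 0.2502 0.012 ]
base [0.4572 0.3171 0.012 ]
```

View pics/c4.png

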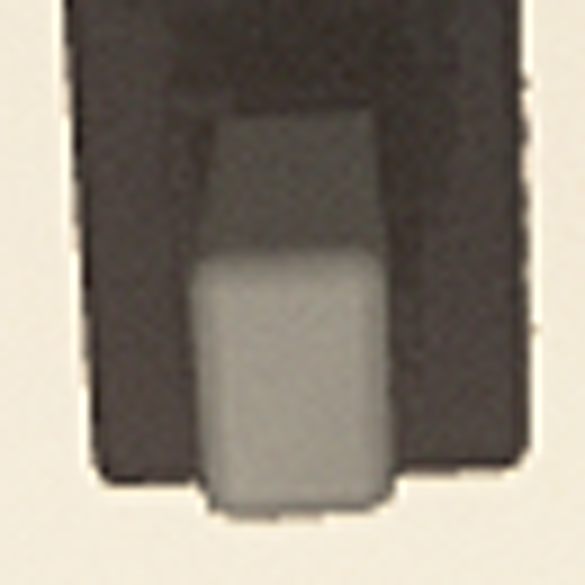

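apply_moves(
  moves=[
    [[0.8, -0.05, 0.2, -0.14, 0.3], [1.55, -0.1, 0.6, -0.14, 0.3], [1.55, -0.1, 1.3, -0.14, 0.3], [1.55, -0.1, 2.0, -0.14, 0.3], [1.55, -0.1, 2.62, -0.14, 0.3], [1.55, -0.1, 2.62, -0.14, 0.3]],
  ],
)

```text
time: 5.98
tool_pos: [0.4859, 0.2891, 0.2883]
ee_rot: [3.14, 0.006, 0.232]
wrist_force: [-0.9, 0.1, -0.4]
width: 0.0655
finger_force: 0.0
```

Run:
```python
from h import *
w=snap('wrist','w5'); s=snap('scene','s5')
a=cv2.resize(w['image'][:,:,::-1],(480,360)); b=cv2.resize(s['image'][170:260,190:310,::-1],(320,240),interpolation=cv2.INTER_CUBIC)
o=np.zeros((360,800,3),np.uint8);o[:,:480]=a;o[:240,480:]=b;cv2.imwrite('pics/c5.png',o)
o=telemetry.get_obs(); print(o['time'],o['tool_pos'],o['ee_rot'],o['width'])
```

```text
6.075 [0.4867293  0.29009933 0.29227356] [ 3.14158924e+00 -1.30290819e-03  2.32778287e-01] 0.06570336104962561
```

View pics/c5.png

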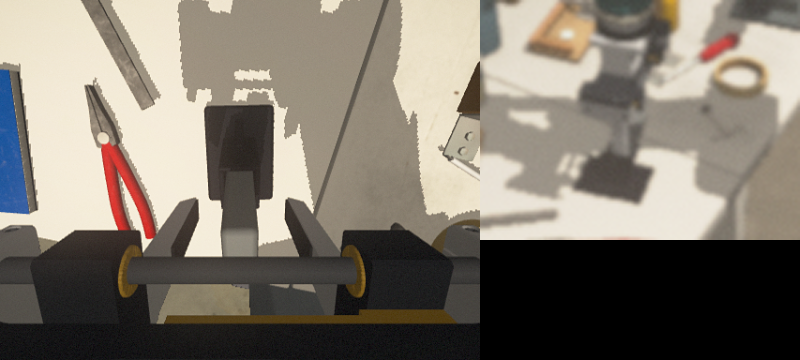

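The gauge sits centred between the fingers at (240,230), so I'll close and draw it out along its 15° axis.

apply_moves(
  moves=[
    [[0, 0, 0, 0, 1], [0, 0, 0, 0, 1], [0, 0, 0, 0, 1], [0, 0, 0, 0, 1], [0, 0, 0, 0, 1], [0, 0, 0, 0, 1]],
  ],
)

```text
time: 6.82
tool_pos: [0.486, 0.2911, 0.2911]
ee_rot: [3.142, 0.0, 0.235]
wrist_force: [-0.6, -0.3, 0.8]
width: 0.0218
finger_force: 30.0
```

apply_moves(
  moves=[
    [[-0.04, 0, -0.15, 0, 1], [-0.08, 0, -0.3, 0, 1], [-0.13, 0, -0.5, 0, 1], [-0.188, 0, -0.7, 0, 1], [-0.24, 0, -0.9, 0, 1], [-0.295, 0, -1.1, 0, 1], [-0.35, 0, -1.3, 0, 1], [-0.39, 0, -1.45, 0, 1], [-0.39, 0, -1.45, 0, 1], [-0.39, 0, -1.45, 0, 1]],
  ],
)

```text
time: 8.07
tool_pos: [0.4671, 0.2865, 0.3632]
ee_rot: [3.141, 0.001, 0.234]
wrist_force: [-0.2, 0.5, -2.0]
width: 0.0217
finger_force: 30.0
```

Run:
```python
from h import *
w=snap('wrist','w6'); s=snap('scene','s6'); t=snap('top','t6')
o=telemetry.get_obs(); print(o['time'],o['tool_pos'],o['ee_rot'],o['width'],o['finger_force'],o['wrist_force'])
```

```text
8.225 [0.46708935 0.28647091 0.36300549] [3.14126268e+00 1.11944425e-03 2.34492188e-01] 0.021926660116031713 29.999014735221863 [-0.45065452  0.23655069 -0.84930955]
```

apply_moves(
  moves=[
    [[-0.35, 0, 0, 0, 1], [-0.7, 0, 0, 0, 1], [-0.7, 0, 0, 0, 1], [-0.7, 0, 0.3, 0, 1], [-0.7, 0, 0.65, 0, 1], [-0.7, 0, 1.0, 0, 1], [-0.7, 0, 1.0, 0, 1], [-0.55, 0, 1.0, 0, 1], [-0.55, 0, 1.0, 0, 1]],
  ],
)

```text
time: 9.35
tool_pos: [0.4412, 0.2803, 0.3145]
ee_rot: [-3.141, -0.002, 0.234]
wrist_force: [-0.1, -0.6, -1.0]
width: 0.0216
finger_force: 30.0
```

apply_moves(
  moves=[
    [[0.05, 0, 0, 0, 1], [0.1, 0, 0, 0, 1], [0.15, 0, 0, 0, 1], [0.2, 0, 0, 0, 1], [0.25, 0, 0, 0, 1], [0.25, 0, 0, 0, 1]],
  ],
)

```text
time: 10.1
tool_pos: [0.4509, 0.2827, 0.3123]
ee_rot: [3.141, 0.009, 0.235]
wrist_force: [-6.3, -2.2, -0.9]
width: 0.0223
finger_force: 30.0
```

apply_moves(
  moves=[
    [[0.05, 0, 0, 0, 1], [0.1, 0, 0, 0, 1], [0.15, 0, 0, 0, 1], [0.19, 0, 0, 0, 1], [0.19, 0, 0, 0, 1]],
  ],
)

```text
time: 10.72
tool_pos: [0.4601, 0.2849, 0.3124]
ee_rot: [3.141, 0.009, 0.235]
wrist_force: [-6.9, -1.6, 0.2]
width: 0.0218
finger_force: 30.0
```

Run:
```python
from h import *
w=snap('wrist','w7'); s=snap('scene','s7')
o=telemetry.get_obs(); print(o['time'],o['tool_pos'],o['ee_rot'],o['width'],o['finger_force'],o['wrist_force'],o['wrist_torque'])
```

```text
10.825 [0.46004526 0.28488819 0.31238817] [3.14073362 0.00890439 0.23504324] 0.021548107710070444 29.99857395887375 [-8.21679528 -2.16358063  0.99123047] [-0.45518742  1.75477434  0.04853015]
```

apply_moves(
  moves=[
    [[-0.2, 0, 0, 0, 1], [-0.4, 0, -0.2, 0, 1], [-0.4, 0, -0.8, 0, 1], [-0.4, 0, -1.4, 0, 1], [-0.8, 0, -2.0, 0, 1], [-0.8, 0, -2.0, 0, 1], [-0.8, 0, -2.0, 0, 1]],
  ],
)

```text
time: 11.7
tool_pos: [0.4228, 0.2759, 0.4133]
ee_rot: [3.141, -0.001, 0.235]
wrist_force: [0.0, -0.2, -1.4]
width: 0.0221
finger_force: 30.0
```

Run:
```python
from h import *
from scipy.spatial.transform import Rotation as Ro
w=snap('wrist','w8'); s=snap('scene','s8'); 
o=telemetry.get_obs(); print(o['time'],o['tool_pos'],o['ee_rot'],o['finger_force'])
T=Ro.from_euler('xyz',o['ee_rot']).as_matrix(); p=o['tool_pos']
g=p+T@[0,0,.18]
for a in(-6,-3,0,3,6,15):
    A=T@Ro.from_euler('y',0).as_matrix()
    # gauge axes: up=-toolz tilted toward -toolx by a
    c,s_=np.cos(np.radians(a)),np.sin(np.radians(a))
    up=T@[-s_,0,-c]; gx=T@[c,0,-s_]; gy=T@[0,1,0]
    q=lambda x,y,z: np.round(proj(w,g+gx*x+gy*y+up*(z-.078)),1)
    print(a,'botface',q(.015,.011,0),q(.015,-.011,0),'topfar',q(.015,0,.105),'topnear',q(-.015,0,.105),'tip front',q(.005,0,-.018),'collar',q(.009,0,-.006))
c=w['image'][200:330,180:340,::-1]; cv2.imwrite('pics/c8.png',cv2.resize(c,(800,650))[:600])
c=w['image'][190:310,180:340,::-1]; cv2.imwrite('pics/c8.png',cv2.resize(c,(800,600),interpolation=cv2.INTER_CUBIC))
```

```text
11.8 [0.42298298 0.27585542 0.41193022] [3.14078761e+00 2.40764979e-03 2.34328307e-01] 29.99957263469696
-6 botface [268.7 192.3] [245.1 192.3] topfar [256.5 222.7] topnear [256.5 274.8] tip front [257.  199.3] collar [256.9 197.5]
-3 botface [268.8 188.1] [245.1 188.1] topfar [256.5 225.7] topnear [256.5 276.4] tip front [257.  194.4] collar [256.9 193. ]
0 botface [268.9 184. ] [245.  183.9] topfar [256.5 228.7] topnear [256.5 277.9] tip front [257.  189.6] collar [256.9 188.6]
3 botface [269.  179.9] [244.9 179.8] topfar [256.5 231.7] topnear [256.5 279.3] tip front [257.  184.8] collar [256.9 184.3]
6 botface [269.1 175.8] [244.8 175.8] topfar [256.5 234.7] topnear [256.5 280.4] tip front [257. 180.] collar [256.9 180. ]
15 botface [269.4 163.9] [244.4 163.9] topfar [256.5 243.9] topnear [256.5 283. ] tip front [257.  165.8] collar [256.9 167.2]
```

View pics/c8.png

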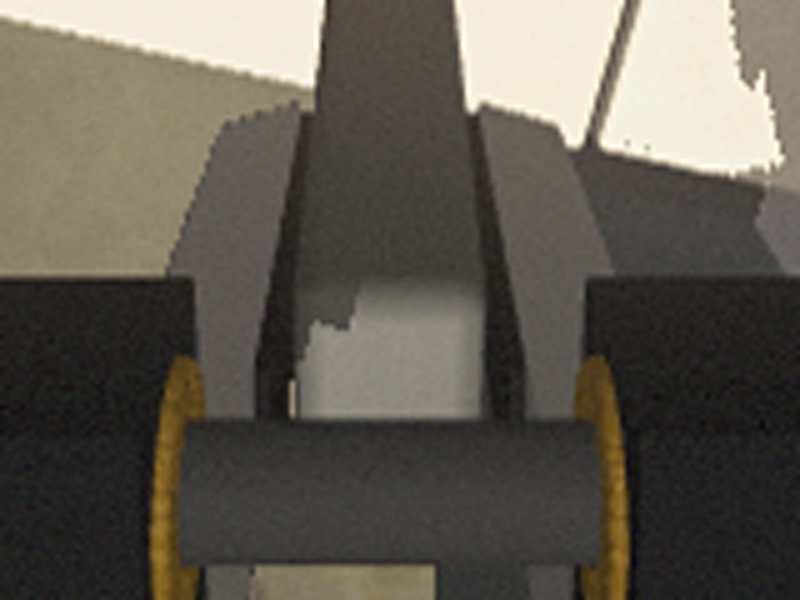

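The crop shows the case between the pads, with the top's far edge at v≈247 in full-image pixels. I'll compare row profiles before and after the uprighting push.

Run:
```python
from h import *
from scipy.spatial.transform import Rotation as Ro
for f in('w5','w6','w8'):
    w=load(f); im=w['image'].astype(int)
    print(f)
    for v in range(120,262,4): print(v, im[v,257].tolist(), end=' | ')
    print()
w=load('w8');im=w['image'].astype(int)
for v in(150,160,166,170,174,178,182,186,190,200): print(v,[int(im[v,u].sum()//3) for u in range(234,282,2)])
p=np.array([.4671,.28648,.363]);T=Ro.from_euler('xyz',[np.pi,0,.2345]).as_matrix();w=load('w6');g=p+T@[0,0,.18]
for a in(13,15,17):
    c,s_=np.cos(np.radians(a)),np.sin(np.radians(a)); up=T@[-s_,0,-c]; gx=T@[c,0,-s_]
    print(a,[np.round(proj(w,g+gx*x+up*(z-.078)),1)[1] for x,z in((.015,0),(.015,.105),(-.015,.105),(.005,-.018))])
```

```text
w5
120 [60, 52, 51] | 124 [57, 49, 45] | 128 [49, 43, 37] | 132 [49, 43, 39] | 136 [45, 35, 31] | 140 [47, 42, 39] | 144 [45, 39, 34] | 148 [43, 31, 34] | 152 [50, 42, 35] | 156 [48, 44, 38] | 160 [48, 45, 44] | 164 [43, 39, 33] | 168 [45, 37, 33] | 172 [44, 34, 36] | 176 [41, 35, 31] | 180 [47, 43, 38] | 184 [70, 67, 62] | 188 [75, 66, 63] | 192 [69, 65, 60] | 196 [75, 70, 66] | 200 [75, 69, 63] | 204 [72, 68, 61] | 208 [75, 70, 64] | 212 [78, 73, 69] | 216 [75, 70, 66] | 220 [73, 65, 59] | 224 [78, 74, 69] | 228 [74, 67, 62] | 232 [80, 72, 69] | 236 [82, 73, 67] | 240 [79, 72, 67] | 244 [100, 93, 86] | 248 [128, 123, 112] | 252 [149, 142, 129] | 256 [146, 141, 128] | 260 [147, 139, 128] | 
w6
120 [55, 48, 43] | 124 [58, 51, 47] | 128 [56, 47, 43] | 132 [51, 45, 37] | 136 [54, 47, 44] | 140 [59, 48, 43] | 144 [56, 47, 42] | 148 [59, 51, 44] | 152 [61, 52, 47] | 156 [54, 42, 40] | 160 [60, 52, 45] | 164 [57, 50, 43] | 168 [81, 76, 69] | 172 [85, 78, 69] | 176 [82, 78, 68] | 180 [82, 77, 71] | 184 [78, 74, 65] | 188 [76, 70, 65] | 192 [83, 75, 68] | 196 [79, 75, 68] | 200 [82, 76, 69]
[... 1767 characters left out ...]
 235, 233]
182 [234, 235, 233, 234, 234, 236, 135, 76, 78, 79, 81, 79, 76, 78, 79, 78, 79, 85, 239, 233, 235, 233, 232, 233]
186 [233, 235, 233, 234, 234, 239, 68, 75, 78, 76, 83, 81, 80, 81, 80, 78, 82, 80, 165, 234, 234, 234, 232, 232]
190 [234, 234, 234, 233, 234, 243, 67, 79, 77, 77, 77, 76, 78, 82, 77, 80, 79, 77, 99, 237, 234, 234, 232, 234]
200 [234, 232, 234, 233, 238, 62, 76, 78, 76, 77, 75, 79, 74, 77, 78, 72, 75, 77, 74, 223, 234, 233, 234, 233]
13 [np.float64(165.8), np.float64(242.0), np.float64(282.9), np.float64(168.2)]
15 [np.float64(163.2), np.float64(244.1), np.float64(283.3), np.float64(165.1)]
17 [np.float64(160.6), np.float64(246.1), np.float64(283.7), np.float64(161.9)]
```

```bash
cat > edge.py <<'E'
from h import *
from scipy.spatial.transform import Rotation as Ro
def run(f,p,yaw,rows,W=.022):
    w=load(f); g=cv2.cvtColor(w['image'],cv2.COLOR_RGB2GRAY).astype(float)
    T=Ro.from_euler('xyz',[np.pi,0,yaw]).as_matrix(); gp=np.array(p)+T@[0,0,.18]
    gs=cv2.GaussianBlur(g,(1,5),0); out=[]
    for v in rows:
        r=gs[v]; d=np.abs(np.diff(r))
        def edge(lo,hi,rev):
            # first strong gradient leaving face
            idx=[u for u in range(lo,hi) if d[u]>9]
            if not idx: return None
            u=idx[0] if not rev else idx[-1]
            sl=slice(u-2,u+3); return (np.arange(u-2,u+3)*d[sl]).sum()/d[sl].sum()+.5
        L=edge(228,252,True); R=edge(262,286,False)
        if L is None or R is None: continue
        out.append((v,L,R))
    out=np.array(out); f_=K(w); pts=[]
    for v,L,R in out:
        o,dl=ray(w,L,v);_,dr=ray(w,R,v); s=W/np.linalg.norm(dl-dr); X=o+s*(dl+dr)/2
        pts.append(T.T@(X-gp))
    return out,np.array(pts)
E
python3 - <<'E'
from edge import *
for f,p in(('w8',[.4230,.2758,.4122]),('w6',[.4671,.28648,.363])):
    out,pts=run(f,p,.2345,range(170 if f=='w6' else 184,244,3))
    for o,q in zip(out,pts): print(o.round(1),(q*1000).round(1))
    m=np.abs(pts[:,1])<.01
    c=np.polyfit(pts[m,2],pts[m,0],1); print(f,'tilt',np.degrees(np.arctan(c[0])),'x at grasp z',c[1]*1000)
E
```

```text
[184.  245.3 269.6] [15.2  0.6 74.7]
[187.  244.7 270.2] [15.2  0.6 63.3]
[190.  244.5 270.3] [13.6  0.6 59.3]
[193.  244.3 270.8] [12.7  0.7 53.1]
[196.  243.8 271.2] [12.3  0.6 45.2]
[199.  243.6 271.3] [10.8  0.6 41.9]
[202.  243.3 271.8] [10.1  0.7 36.2]
[205.  242.8 272.1] [ 9.6  0.6 30.1]
[208.  242.6 272.3] [ 8.4  0.6 26.7]
[211.  242.6 273.1] [ 7.9  0.9 21.5]
[214.  240.2 275.5] [14.7  0.8 -3.7]
[217.  240.4 274.1] [10.2  0.5  3.2]
[220.  241.2 273.4] [ 5.3  0.5 10.4]
[223.  241.3 273.9] [4.1 0.7 7.9]
[226.  240.3 274.6] [ 5.8  0.6 -1.4]
[229.  240.5 274.8] [ 3.8  0.7 -1.6]
[232.  236.2 274.7] [  9.6  -0.5 -19.6]
[235.  239.5 275.3] [ 2.9  0.6 -8.9]
[238.  239.1 275.4] [  2.1   0.5 -11.5]
[241.  238.7 275.7] [  1.8   0.5 -15.1]
w8 tilt 6.554708689325714 x at grasp z 6.437483925038171
[170.  230.6 269.6] [ 44.2  -3.4 -12.2]
[173.  230.7 269.5] [ 42.3  -3.5 -11.4]
[176.  231.1 270.6] [ 41.3  -3.  -14.8]
[179.  231.6 272.8] [ 40.9  -2.1 -20.8]
[182.  243.9 271.2] [22.9  0.8 49.6]
[185.  243.6 271.3] [21.4  0.7 45.5]
[188.  243.4 271.6] [19.8  0.8 42.3]
[191.  243.1 272. ] [19.   0.8 36.2]
[194.  242.7 272.3] [18.1  0.8 31. ]
[197.  242.6 272.3] [16.1  0.8 29.7]
[200.  242.2 273. ] [15.9  0.8 22.8]
[203.  241.8 273.2] [15.   0.8 18.6]
[206.  241.6 273.3] [13.6  0.7 16.3]
[209.  241.5 273.4] [12.   0.8 14.4]
[212.  240.9 274. ] [12.1  0.7  8. ]
[215.  239.7 274.8] [13.6  0.6 -2. ]
[218.  239.2 275.6] [14.   0.7 -8.1]
[221.  239.3 275.5] [12.   0.7 -8. ]
[224.  237.9 275.2] [ 12.1   0.2 -13.2]
[227.  238.5 275.1] [  9.3   0.3 -10.9]
[230.  239.3 275.7] [  7.1   0.7 -10.2]
[233.  239.5 275.7] [ 4.9  0.8 -9.8]
[236.  239.  275.4] [  3.6   0.6 -11.2]
[239.  238.5 276.3] [  4.3   0.7 -17. ]
[242.  238.6 276.3] [  2.5   0.7 -17.1]
w6 tilt -0.18248946532354987 x at grasp z 17.535501793224885
```

The edge profiles give a remaining tilt of about 8.5° with a slight shift in the grip. I'll push a bit further against the pocket lip.

apply_moves(
  moves=[
    [[0.4, 0, 0.6, 0, 1], [0.4, 0, 1.3, 0, 1], [0.4, 0, 2.0, 0, 1], [0.4, 0, 2.0, 0, 1], [0.6, 0, 2.0, 0, 1], [0.8, 0, 2.0, 0, 1], [0.86, 0, 2.0, 0, 1], [0.94, 0, 2.0, 0, 1], [1.02, 0, 2.0, 0, 1], [1.02, 0, 2.0, 0, 1]],
  ],
)

```text
time: 13.05
tool_pos: [0.4719, 0.2878, 0.3148]
ee_rot: [-3.141, 0.005, 0.235]
wrist_force: [-6.3, -2.2, 0.6]
width: 0.0218
finger_force: 30.0
```

apply_moves(
  moves=[
    [[-0.2, 0, 0, 0, 1], [-0.4, 0, -0.2, 0, 1], [-0.4, 0, -0.8, 0, 1], [-0.4, 0, -1.4, 0, 1], [-1.02, 0, -2.0, 0, 1], [-1.02, 0, -2.0, 0, 1], [-1.02, 0, -2.0, 0, 1]],
  ],
)

```text
time: 13.92
tool_pos: [0.4228, 0.2759, 0.414]
ee_rot: [-3.142, -0.002, 0.235]
wrist_force: [1.0, 0.4, -1.6]
width: 0.0218
finger_force: 30.0
```

Run:
```python
from edge import *
w=snap('wrist','w9')
o=telemetry.get_obs(); print(o['time'],o['tool_pos'],o['ee_rot'],o['finger_force'])
for f,p in(('w8',[.4230,.2758,.4122]),('w9',o['tool_pos'])):
    out,pts=run(f,p,.2345,range(180,250,3))
    for a,q in zip(out,pts):
       if f=='w9': print(a.round(1),(q*1000).round(1))
    m=(pts[:,2]>.02)&(pts[:,2]<.07)
    c=np.polyfit(pts[m,2],pts[m,0],1); print(f,'tilt',np.degrees(np.arctan(c[0])),'x at grasp z',c[1]*1000)
print([int(x) for x in w['image'][170:262:2,257].mean(1)])
```

```text
13.975 [0.42292683 0.27587635 0.41302354] [3.14124432e+00 3.05086829e-04 2.34426162e-01] 29.999426901340485
w8 tilt -7.826807228959219 x at grasp z 9.07828097097745
[195.  247.5 266.3] [-12.9   0.  138.8]
[198.  246.  269.1] [-0.3  0.7 83.4]
[201.  245.1 269.8] [ 1.8  0.7 67. ]
[204.  244.7 270.2] [ 1.5  0.7 59.1]
[207.  244.4 270.4] [ 0.3  0.6 54.5]
[210.  243.5 271.1] [ 2.4  0.5 40.4]
[213.  243.1 271.6] [ 2.3  0.6 33.7]
[216.  243.  272.3] [ 2.   0.8 28. ]
[219.  242.5 272.6] [ 1.6  0.7 22.7]
[222.  242.3 272.7] [ 0.1  0.7 20.6]
[225.  241.9 272.8] [-0.5  0.6 16.3]
[228.  241.6 273.3] [-0.8  0.6 11.7]
[231.  241.  273.8] [-0.5  0.6  5.6]
[234.  240.6 274.6] [ 0.2  0.7 -0.8]
[237.  240.3 274.9] [-0.4  0.7 -4.1]
[240. 240. 275.] [-1.4  0.7 -6.3]
[243.  239.5 275.5] [ -1.    0.7 -11.3]
[246.  239.2 275.8] [ -1.6   0.7 -14.1]
[249.  238.5 276.1] [ -1.4   0.6 -18.4]
w9 tilt 0.12402169254286616 x at grasp z 1.4099176265740658
[234, 233, 234, 234, 234, 234, 234, 234, 234, 233, 233, 233, 220, 71, 78, 76, 75, 73, 74, 72, 73, 71, 69, 71, 68, 64, 65, 66, 67, 63, 63, 65, 58, 61, 59, 54, 62, 61, 59, 62, 76, 92, 110, 128, 138, 136]
```

Run:
```python
from h import *
for f,roi in(('w3',(232,127,262,157)),('w2',(12,222,48,250))):
    w=load(f);g=cv2.cvtColor(w['image'],cv2.COLOR_RGB2GRAY);x0,y0,x1,y1=roi
    m=np.zeros_like(g);m[y0:y1,x0:x1]=(g[y0:y1,x0:x1]>110)*255
    n,l,st,c=cv2.connectedComponentsWithStats(m)
    for i in range(1,n): print(f,st[i].tolist(),c[i].round(1))
    i=1+np.argmax(st[1:,4]);ys,xs=np.nonzero(l==i);(u,v),ax,an=cv2.fitEllipse(np.c_[xs,ys].astype(np.float32))
    print(u,v,ax,onz(w,u,v,.125).round(4))
for f,p in(('w9',(257,194.3)),('w6',(257,166.3))): print(f,onz(load(f),*p,(.413-.18-.078 if f=='w9' else .363-.18-.0753+.004)))
```

```text
w3 [236, 131, 22, 23, 111] [246.  142.4]
246.43734741210938 141.7691650390625 (20.92995262145996, 21.51100730895996) [ 0.4764 -0.1001  0.125 ]
w2 [15, 225, 29, 24, 70] [ 30.6 233.1]
w2 [12, 241, 11, 3, 21] [ 17.2 241.6]
28.673357009887695 237.72039794921875 (23.405628204345703, 29.31791114807129) [ 0.4763 -0.0997  0.125 ]
w9 [0.42774209 0.27679269 0.155     ]
w6 [0.49826656 0.29355633 0.1117    ]
```

The spot is at (0.476, -0.100). Gauge tilt is about 2°, and the tip is about 9 mm behind the tool axis. I'll carry the gauge over the tube.

apply_moves(
  moves=[
    [[0, 0.3, -0.5, 0, 1], [-0.05, 1.1, -0.7, 0, 1], [-0.12, 2.0, -0.7, 0, 1], [-0.2, 3.0, -0.7, 0, 1], [-0.28, 4.0, -0.7, 0, 1], [-0.35, 5.0, -0.7, 0, 1], [-0.42, 6.0, -0.7, 0, 1], [-0.5, 7.0, -0.7, 0, 1], [-0.52, 7.56, -0.6, 0, 1], [-0.52, 7.56, -0.4, 0, 1]],
  ],
)

```text
time: 15.22
tool_pos: [0.486, -0.0998, 0.4318]
ee_rot: [-3.141, 0.002, 0.231]
wrist_force: [-0.6, 1.4, -2.1]
width: 0.0216
finger_force: 30.0
```

```bash
cat > st.py <<'E'
from h import *
def avg(n=10):
    L=[]
    for i in range(n):
        w=snapshot('wrist'); o=telemetry.get_obs(); L.append(np.r_[o['tool_pos'],o['wrist_force'],o['wrist_torque'],o['ee_rot'][2]])
    print(round(o['time'],2),np.mean(L,0).round(4),o['finger_force'])
    return w
E
python3 - <<'E'
from st import *
from edge import run
avg(); w=snap('wrist','w10'); o=telemetry.get_obs()
out,pts=run('w10',[.4853,-.0976,.4325],.2345,range(195,250,3))
for a,q in zip(out,pts): print(a.round(1),(q*1000).round(1))
g=w['image'].mean(2)
print('col',[int(x) for x in g[180:210,257]])
# ring pieces visible
m=(g>110); 
for v in range(175,215,3): print(v,''.join('#' if m[v,u] else '.' for u in range(215,300)))
for z in(.0,): 
    print('spot px',proj(w,[.4764,-.1,.125]))
E
```

```text
15.72 [ 0.4854 -0.0972  0.4329  0.0518 -0.0351 -1.5969  0.0124 -0.0162 -0.0019
  0.2353] 29.999415278434753
[195.  248.  266.9] [-13.    0.5 138.4]
[198.  245.7 269.5] [ 2.1  0.6 75.1]
[201.  245.2 269.6] [ 1.1  0.4 68.8]
[204.  244.8 270.3] [ 1.6  0.5 58.3]
[207.  244.5 270.9] [ 1.5  0.6 50.4]
[210.  243.5 271.7] [ 3.8  0.5 36.2]
[213.  242.9 271.7] [ 3.1  0.3 31.1]
[216.  242.7 271.7] [ 1.2  0.2 29.7]
[219.  242.4 272.6] [ 2.   0.4 21.3]
[222.  238.1 272.8] [ 9.2 -0.9 -2.8]
[225.  242.3 273. ] [-1.   0.5 17.3]
[228.  241.7 273.4] [-0.8  0.5 11.2]
[231.  236.5 273.9] [  8.7  -1.  -16. ]
[234.  240.3 274.4] [ 0.6  0.3 -2.1]
[237.  240.7 274.7] [-1.5  0.6 -2.1]
[240.  239.7 275.2] [-0.2  0.4 -9.3]
[243.  239.  275.8] [  0.7   0.3 -15.2]
[246.  239.3 275.7] [ -1.9   0.4 -14. ]
[249.  238.9 276. ] [ -2.1   0.4 -17.4]
col [73, 79, 71, 77, 65, 244, 171, 66, 72, 76, 76, 75, 76, 73, 74, 61, 60, 58, 62, 63, 61, 60, 63, 59, 58, 59, 61, 57, 60, 57]
175 ####.................................................................................
178 ###..................................................
[... 484 characters left out ...]
96 ###.................................................#................................
199 ###..................................................................................
202 ###..................................................................................
205 ###...........................................................................#......
208 ###..................................................................................
211 ######################...####........................................................
214 ##############.............##............................##..........................
spot px (np.float64(257.26107574834685), np.float64(194.4234045884259))
```

Ring and gauge line up: the ring centre sits at about (257,195), as predicted. I'll descend in steps and watch the force.

apply_moves(
  moves=[
    [[0, 0, 0.2, 0, 1], [0, 0, 0.4, 0, 1], [0, 0, 0.54, 0, 1], [0, 0, 0.54, 0, 1]],
  ],
)

```text
time: 16.27
tool_pos: [0.4852, -0.0977, 0.4054]
ee_rot: [-3.141, 0.002, 0.234]
wrist_force: [-0.4, -0.0, -1.9]
width: 0.0217
finger_force: 30.0
```

```bash
python3 -c "
from st import *
avg(16)"
```

```text
17.07 [ 0.4854 -0.0978  0.4068 -0.1087 -0.1326 -1.4649  0.0042 -0.0229 -0.0076
  0.2345] 29.99942421913147
```

apply_moves(
  moves=[
    [[0, 0, 0.03, 0, 1], [0, 0, 0.06, 0, 1], [0, 0, 0.06, 0, 1]],
  ],
)

```text
time: 17.45
tool_pos: [0.4853, -0.0977, 0.4034]
ee_rot: [-3.141, 0.0, 0.235]
wrist_force: [-0.7, 0.4, -1.9]
width: 0.0216
finger_force: 30.0
```

```bash
python3 -c "
from st import *
avg(16)"
```

```text
18.25 [ 0.4854 -0.0978  0.4037 -0.0885 -0.1413 -1.4388  0.01   -0.02    0.0033
  0.2345] 29.999400973320007
```

No contact yet, so I'll continue in 2 mm steps.

apply_moves(
  moves=[
    [[0, 0, 0.02, 0, 1], [0, 0, 0.04, 0, 1], [0, 0, 0.04, 0, 1]],
  ],
)

```text
time: 18.62
tool_pos: [0.4854, -0.0978, 0.4015]
ee_rot: [-3.142, 0.0, 0.235]
wrist_force: [0.5, -0.1, -1.7]
width: 0.0213
finger_force: 30.0
```

```bash
python3 -c "
from st import *
avg(12)"
```

```text
19.23 [ 0.4854 -0.0978  0.4017 -0.1504  0.1493 -1.3525  0.006  -0.0118  0.0059
  0.2345] 29.999438524246216
```

apply_moves(
  moves=[
    [[0, 0, 0.02, 0, 1], [0, 0, 0.04, 0, 1], [0, 0, 0.04, 0, 1]],
  ],
)

```text
time: 19.6
tool_pos: [0.4854, -0.0978, 0.3999]
ee_rot: [3.141, -0.0, 0.235]
wrist_force: [0.3, -0.2, 0.8]
width: 0.0218
finger_force: 30.0
```

```bash
python3 -c "
from st import *
avg(12)"
```

```text
20.2 [ 4.854e-01 -9.780e-02  3.998e-01 -4.980e-02 -1.612e-01  3.198e-01
  3.380e-02  3.320e-02  2.000e-04  2.345e-01] 29.99973624944687
```

Contact: the force rose by about 1.75 N at TCP z 0.400, as predicted. I'll press 2.5 mm further.

apply_moves(
  moves=[
    [[0, 0, 0.02, 0, 1], [0, 0, 0.04, 0, 1], [0, 0, 0.05, 0, 1], [0, 0, 0.05, 0, 1], [0, 0, 0.05, 0, 1]],
  ],
)

```text
time: 20.82
tool_pos: [0.4854, -0.0978, 0.3973]
ee_rot: [3.141, -0.0, 0.235]
wrist_force: [0.2, 1.0, 1.2]
width: 0.0219
finger_force: 30.0
```

Run:
```python
from st import *
from edge import run
avg(24); w=snap('wrist','w11'); s=snap('scene','s11'); g=w['image'].mean(2); m=g>110
for v in range(176,206,1): print(v,''.join('#' if m[v,u] else '.' for u in range(235,280)), int(g[v,257]))
print(proj(w,[.4764,-.1,.125]))
out,pts=run('w11',[.4854,-.0978,.3973],.2345,range(195,250,3))
for a,q in zip(out,pts): print((q*1000).round(1),end=' ')
w3=load('w3')
```

```text
22.02 [ 0.4854 -0.0978  0.3972  0.6664  0.1348  0.9929  0.0502 -0.1554 -0.0023
  0.2345] 30.000073313713074
176 ...........################################## 177
177 ........................#...################# 78
178 ............................................. 41
179 ............................................. 46
180 ............................................. 47
181 ............................................. 51
182 ............................................. 45
183 ............................................. 46
184 ............................................. 37
185 ............................................. 50
186 ............................................. 58
187 ............................................. 51
188 ............................................. 49
189 ............................................. 55
190 ............................................. 51
191 ............................................. 54
192 ............................................. 47
193 ............................................. 84
194 ..................#####.##.......
[... 277 characters left out ...]
. 59
200 ............................................. 59
201 ............................................. 60
202 ............................................. 60
203 ............................................. 63
204 ............................................. 59
205 ............................................. 61
(np.float64(256.7815467188148), np.float64(204.2573295741305))
[ 8.8  3.6 62.2] [ 9.1  2.1 52. ] [ 3.6  1.1 61.6] [ 3.1  1.  54.5] [-0.1  0.7 56.2] [ 4.2  0.8 28.9] [ 3.8  0.9 23.7] [ 1.9  0.8 22.5] [-0.4  0.8 22.4] [ 0.   0.6 15.8] [ 0.2  0.7 10.1] [-0.4  0.8  6.3] [ 0.4  0.5 -0.3] [-0.5  0.7 -3. ] [-0.8  0.6 -6.7] [ -0.8   0.6 -10.8] [ -1.9   0.7 -12.7] [-23.5  -2.7  25.6]
```

The force change is about 2.5 N, so the nose is about half way in. The ring's far edge shows at row 194, just where the model puts it. Handing in.

```bash
python3 -c "
from bench import ticket
print(ticket.close_job())"
```

```text
the job is handed in; nothing more can be done
None
```

I turned the ringed face uppermost and handed in the job with the gauge held upright (about 2° tilt) inside the ring and its nose about half way in, at about 2.5 N; the hand-in gave no verdict, and the tip position comes from camera and contact estimates.

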